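Reseat a lab shaker's grease block and hold the coupler on its tilted nipple

ROBOT

A 7-joint arm with a two-finger parallel gripper is mounted at the origin on the work surface. World frame = base frame: x ahead of the robot, y to its left, z up, the work surface at z = 0. Lengths are in m, angles in rad, forces in N, time in s.
With the tool pointing down it reaches from about 0.425 to 0.95 m from the base axis. Payload 4.7 kg.
Tool frame: the origin (TCP) lies on the centre line of the jaws, within the pads' length; the fingertips stand 19 mm ahead of it and the grasp point (between the pads) is the TCP; z points along the fingers, y is the line along which they close (so a half turn about z gives the same grasp; the last joint's range is limited). The gripper opens to 87 mm and grips with 3 to 60 N. Pads are 19 mm wide; open, the fingers measure 117 mm over their backs; the gripper's body (75 mm by 190 mm) begins 51 mm behind the grasp point.
Start: joints at [1.22, 0.469, -0.049, 1.532, 0.024, 1.141, -0.082], TCP at [0.214, -0.64, 0.242] pointing down, gripper open.
Joint ranges: [-2.59, 2.59], [-0.33, 1.99], [-1.39, 1.29], [0.1, 2.45], [-1.04, 4.18], [0.21, 1.99], [-2.66, 2.66]. Speed limits (rad/s): [2.57, 2.57, 3.14, 3.14, 3.14, 3.14, 3.14].

INTERFACE

Orientations are given as a unit quaternion [x, y, z, w].
In Python, from plant import state, read_camera, camera_params, sign_off gives the robot as it stands.
- The arm moves only by the tool drive_tool, never from a script. Its arguments are lists of equal length, an entry for each row: "rotation": the turn, a rotation vector about the tool's x, y, z in degrees, a list of three; "dp": the shift along the tool's x, y, z in mm, a list of three; "claw": the closure in counts, from 0 (fully open) to 255 (shut). A call has 1 to 10 rows; each row is the pose to reach, as a shift and turn from the pose commanded when the call began, along the tool's axes at that moment; what a row does not reach only later rows make up. A row lasts 1/10 s, in which the tool goes at most 50 mm and 8.59 degrees, less where a joint would pass 70% of its speed; a pose out of reach is approached as far as the arm can. A call with a gripper value outside its range is refused whole. The fingers move at their own pace and stop on an object; "newtons" is the grip in N (left out, the last holds). Time passes only in rows, so rows that repeat a pose let the fingers close. It gives the time, the measured TCP pose, the force, the opening and the grip force at its end, in the units of the state.
- state(): the state, without advancing time (a new reading comes with each control period).
- read_camera(name): name is "side" or "top"; returns the picture (420x560x3 uint8, red, green, blue); there is no depth.
- camera_params(name): a dict with "intrinsics" (3x3 intrinsics, pixels), "k1" (the pictures are not rectified: a ray, as slopes to the right and down, at radius r is drawn at 1 + k1 r^2 times it, then the intrinsics apply), "world_to_cam" (4x4, takes a point from world to camera coordinates). Camera axes: x right, y down, z forward; pixel columns grow to the right and rows downward; lengths in m; the calibration is good to about 2 mm. A picture is of the moment at which its call begins. camera_params takes no time and is no camera call.
- sign_off(): hands the job in; it is judged then, once.
The state is a dict: "time": time; "q": joint angles; "joint_vel": joint speeds; "joint_efforts": joint torques, N m; "tool_pos": TCP position; "tool_rot": TCP orientation; "ft_force": force on the tool from outside, world axes, zero at the start; "moment": the same for the moment, N m; "gripper_width": finger opening in m; "finger_force": force on a finger pad.
Only numpy, scipy, OpenCV 4.12 (cv2) and the standard library are available. Lean on these libraries where they do the work, as an engineer would, in place of code of your own. Each camera call takes 0.05 s, during which the arm holds its last target. There are 200 camera calls.

TASK

Press the loose steel nipple block flush into the pocket of the white shaker drive unit, its tilted nipple leaning towards the front panel with the two black knobs. Then push the grease coupler squarely down along the nipple until it snaps on and its mouth is fully home on the round collar, and finish like that: still gripping it and pressing against the spring, not letting go. Leave the slide rack, slide box and jar where they are.

Things in the scene. Friction and masses are not known exactly. Their poses are not given: they have to be found in the camera images.
- housing: Fixed white shaker drive unit, a box 150 (x) x 170 (y) x 50 mm high; origin under its centre, -x points to its front panel with two black knobs (roughly towards the robot). The pocket is in the middle of its top. Two steel discs, 44 mm across and 12 mm high, stand on its top 48 mm to +x and 45 mm to either side.
- pocket (a point): Centre of the floor of the rectangular pocket in the drive unit's top, axes as the unit's. The pocket is 12 mm deep (floor 38 mm above the bench), 44.5 mm long in x, 36.5 mm wide in y, with a 2 mm chamfer at its mouth.
- block_mid (a point): Centre of the flange (upper part) of the loose nipple block: dark steel, 54 (x) x 46 (y) x 24 mm high. Below it a plug 42 x 34 mm, 12 mm high, fits the pocket with about 1.2 mm play a side until the flange lies on the unit's top. This point is 24 mm above the plug's foot. z up; the nipple leans to -x. Height 83 mm, about 0.45 kg. Grasp it across y by the flange (46 mm).
- block_foot (a point): Centre of the underside of the nipple block's plug; axes as block_mid. When the block is seated this point lies on the point pocket.
- collar (a point): Centre of the flat top of the round steel collar (36 mm across) at the foot of the block's brass nipple; 24 mm above and 10 mm to -x of block_mid. z is the nipple's axis, 25 degrees from the block's z towards its -x. The round-headed stem, 13 mm thick, rises 30.5 mm along z; three spring-loaded balls stand out of it 20 mm up (circle of 21 mm); a 6 mm valve pin ends at 38 mm.
- pin (a joint): How far the nipple's valve pin is pushed in, m: 0 free, at most 0.0085. Its spring gives about 3 N at first and 1.1 N more per mm. It reads about 0.007 with the coupler's mouth fully home on the collar, and springs back to about 0.002 when the coupler, snapped on, is let go.
- coupler: Loose steel grease coupler standing mouth-down, 90 mm tall, about 0.22 kg. Origin: centre of its mouth; z: its axis, away from the mouth. Skirt 38 mm across to 42 mm up, then a round neck 24 mm across. Bore: funnel 28 to 17 mm wide over 9 mm, lip to 11 mm, chamber 24 mm wide to 31 mm. The balls resist with about 8 N while the mouth is 15 to 11 mm off the collar, then snap out; 15 N holds it home.
- coupler_neck (a point): Point on the coupler's axis in the middle of its round neck (24 mm across), 66 mm from the mouth: where to grasp it. z along the axis, away from the mouth.
- slide_rack: Dark red wooden rack 50 x 120 x 28 mm with upright glass slides, up to 76 mm high, beyond the drive unit. Bystander; origin under its centre.
- slide_box: White plastic slide box 55 x 85 x 28 mm on the bench. Bystander; origin under its centre.
- jar: Amber specimen jar, 56 mm across, 75 mm high. Bystander; origin under its centre.
Things that resemble listed ones, but are neither listed nor needed, are in the scene too. Of the things that look like the housing, take the one that is farthest to the robot's left at the start.

How it is judged:
On the way, in this order (a step that is already met when the one before it is completed fails the run):
1. the nipple block sits flush in the pocket, nipple leaning over the front (distance between block_foot and pocket below 0.004 m and z of block_foot in the frame of pocket below 0.002 m and angle between block_mid's own z axis and vertical below 0.06 rad and x of collar in the frame of pocket below -0.005 m), for 0.2 s.
2. the coupler has snapped over the nipple's detent balls (distance between coupler and collar below 0.006 m and angle between the z axis of coupler and the z axis of collar, either way round below 0.12 rad), for 0.1 s.
At the end, for the whole second after the job is handed in: Block seated in the pocket (foot within 4 mm of its floor centre, 2 mm in height, 0.06 rad of upright, nipple to the front); coupler mouth within 4 mm of the collar, axes within 0.1 rad, valve pin in by more than 5 mm, fingers on the coupler with more than 3 N (all of step 1 and distance between coupler and collar below 0.004 m and angle between the z axis of coupler and the z axis of collar, either way round below 0.1 rad and value of joint pin above 0.005 m and contact force between the fingers and coupler above 3 N); the arm keeps its last pose, push and grip.
It fails at once if a bystander (slide rack, slide box or jar) is displaced by more than 25 mm or tipped over (distance of any of slide_rack, slide_box, jar from where it was at the start of the episode above 0.025 m or angle between any of slide_rack, slide_box, jar's own z axis and vertical above 0.5 rad).
It also fails if it takes over 59 s, if anything falls off the work surface, if the arm or the gripper's body presses on something with over 40 N, if the wrist force passes 120 N, or if a joint passes its speed limit or range.

## Working session

There is one attempt and no reset: what is moved stays moved. The work goes in short steps, Python scripts to look and compute and a tool call to move; the robot and the scene stay as the last step left them, time stands still between calls to the robot, and variables do not carry over. Pictures are saved under pics/ and viewed, at most 10 in all, crops included, and the job is handed in when it is done.

Besides the shell and the picture viewer there is one more tool, called by a JSON object that holds its "method" and its "body", one argument or row to a line. drive_tool: Moves the arm, as the interface text tells. Its arguments: {"type":"object","properties":{"rotation":{"type":"array"},"dp":{"type":"array"},"claw":{"type":"array"},"newtons":{"type":"number"}},"required":["rotation","dp","claw"]}

```bash
ls; mkdir -p pics
python3 - <<'E'
from plant import *
import cv2
for n in("side","top"):
    cv2.imwrite(f"pics/{n}0.png",read_camera(n)[:,:,::-1]); p=camera_params(n); print(n,p)
print(state())
E
```

```text
pics
side {'intrinsics': array([[452.26897635,   0.        , 281.65274695],
       [  0.        , 452.26897635, 200.16866578],
       [  0.        ,   0.        ,   1.        ]]), 'k1': -0.01868789530832408, 'world_to_cam': array([[-9.58836039e-01, -2.83960289e-01,  6.69686005e-05,
         5.21945978e-01],
       [-1.70464956e-01,  5.75412767e-01, -7.99901148e-01,
         2.23477954e-01],
       [ 2.27101626e-01, -7.66985464e-01, -6.00131777e-01,
         1.17665495e+00],
       [ 0.00000000e+00,  0.00000000e+00,  0.00000000e+00,
         1.00000000e+00]])}
top {'intrinsics': array([[519.65544802,   0.        , 279.00999071],
       [  0.        , 519.65544802, 215.96645058],
       [  0.        ,   0.        ,   1.        ]]), 'k1': 0.06834879079878958, 'world_to_cam': array([[-0.01298845, -0.99990715,  0.00412267, -0.0936892 ],
       [-0.98578269,  0.012114  , -0.167588  ,  0.57515551],
       [ 0.16752249, -0.00624076, -0.9858485 ,  1.21263441],
       [ 0.        ,  0.        ,  0.        ,  1.        ]])}
{'time': 0.1, 'q': array([ 1.2200863 ,  0.46933862, -0.04860001,  1.53356932,  0.02410225,
        1.14101174, -0.08228567]), 'joint_vel': array([-0.00065565, -0.00185376, -0.00010932, -0.0038464 ,  0.00149029,
       -0.00129737,  0.00167518]), 'joint_efforts': array([ 7.05167440e-04, -5.09171855e+01, -8.09957623e-02, -2.36828148e+01,
       -6.13603438e-02,  3.45292047e-02,  8.34917228e-05]), 'tool_pos': array([ 0.21334691, -0.63986105,  0.24062149]), 'tool_rot': array([ 9.87078419e-01,  1.60235568e-01, -1.69492599e-04, -8.54019246e-04]), 'ft_force': array([-0.73604016, -0.09659869,  0.0653254 ]), 'moment': array([ 0.03518322, -0.03555219,  0.00108068]), 'finger_force': 0.0, 'gripper_width': 0.08700168275817746}
```

View pics/side0.png

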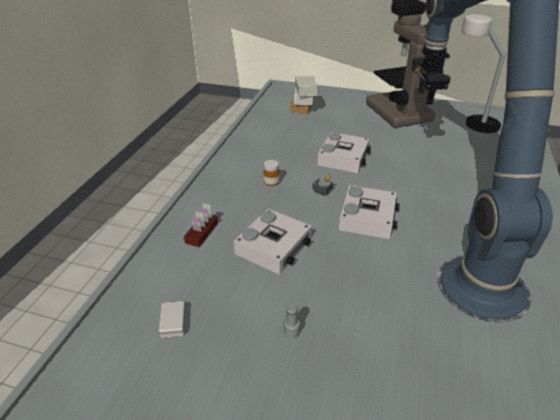

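View pics/top0.png

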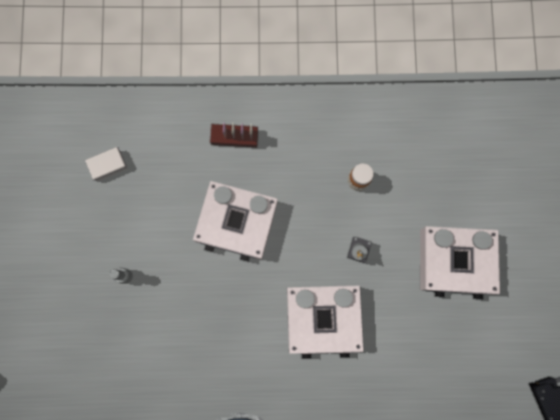

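```bash
cat > h.py <<'E'
import numpy as np, cv2
from plant import *
from scipy.spatial.transform import Rotation as R
P={n:camera_params(n) for n in("side","top")}
def ray(n,uv):
    p=P[n];s=cv2.undistortPoints(np.float64(uv).reshape(-1,1,2),p["intrinsics"],np.array([p["k1"],0,0,0])).reshape(-1,2)
    W=p["world_to_cam"];d=np.c_[s,np.ones(len(s))]@W[:3,:3];return -W[:3,:3].T@W[:3,3],d
def plane(n,uv,z):
    o,d=ray(n,uv);return o+d*((z-o[2])/d[:,2:])
def tri(us,ut):
    A=[];b=[]
    for n,u in(("side",us),("top",ut)):
        o,d=ray(n,u);d=d[0]/np.linalg.norm(d[0]);M=np.eye(3)-np.outer(d,d);A.append(M);b.append(M@o)
    return np.linalg.lstsq(np.vstack(A),np.hstack(b),rcond=None)[0]
def proj(n,X):
    p=P[n];W=p["world_to_cam"];r,_=cv2.Rodrigues(W[:3,:3]);return cv2.projectPoints(np.float64(X).reshape(-1,1,3),r,W[:3,3],p["intrinsics"],np.array([p["k1"],0,0,0,0]))[0].reshape(-1,2)
def crop(im,x,y,w,h,s): return cv2.resize(im[y:y+h,x:x+w],None,fx=s,fy=s,interpolation=cv2.INTER_CUBIC)
def local(rows): # world pts->TCP axes mm
    s=state();return R.from_quat(s["tool_rot"]).inv().apply(np.array(rows)-s["tool_pos"])*1000
E
python3 - <<'E'
import sys;sys.path.insert(0,'.')
from h import *
t=cv2.imread("pics/top0.png");s=cv2.imread("pics/side0.png")
a=np.hstack([crop(t,190,175,100,100,4),crop(s,235,195,80,80,5)])
b=np.hstack([crop(t,342,232,33,33,8)[:200,:200],crop(s,305,168,33,33,8)[:200,:200],crop(t,102,259,33,33,8)[:200,:200],crop(s,275,300,25,42,8)[:336:,:200][::1][:200]])
b=np.hstack([cv2.resize(x,(200,200),interpolation=cv2.INTER_CUBIC) for x in (t[232:272,340:380],s[168:208,303:343],t[254:294,102:142],s[300:340,272:312])])
cv2.imwrite("pics/m0.png",np.vstack([a,b]))
E
```

```text
(no output)
```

View pics/m0.png

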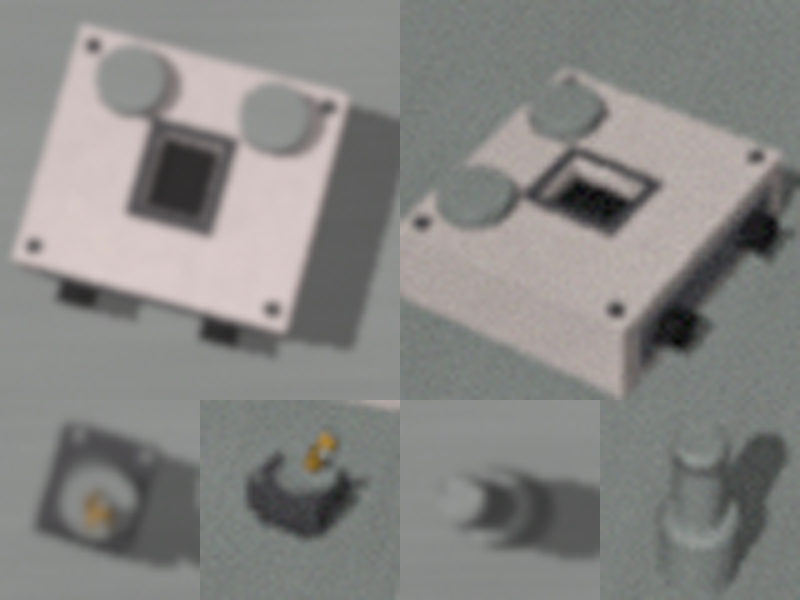

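Run:
```python
from h import *
t=cv2.imread("pics/top0.png");s=cv2.imread("pics/side0.png")
def yaw(p,q): d=q-p;return np.degrees(np.arctan2(d[1],d[0]))
# housing hand corners, and white mask quad
c=np.array([(80,25),(348,97),(285,332),(12,262)])/4+[190,175]-.375
X=plane("top",c,.05);print("corners",X.round(4),X.mean(0).round(4),[np.linalg.norm(X[i]-X[i-1]).round(4) for i in range(4)])
k=np.array([(156,120),(238,140),(210,236),(127,212)])/4+[190,175]-.375
K=plane("top",k,.05);print("pocket",K.mean(0).round(4),[np.linalg.norm(K[i]-K[i-1]).round(4) for i in range(4)])
up=lambda im,x,y,w,h:cv2.resize(im[y:y+h,x:x+w],None,fx=8,fy=8,interpolation=cv2.INTER_CUBIC)
def quads(m,x,y,z,n):
    cs=max(cv2.findContours(m.astype(np.uint8),0,2)[0],key=cv2.contourArea)
    pts=plane(n,(cs[:,0]+.5)/8+[x,y]-.5,z)[:,:2]
    return cv2.minAreaRect(np.float32(pts*1000))
u=up(t,190,175,100,100);print("white",quads((u[:,:,2]>u[:,:,1]*1.06)&(u[:,:,2]>150),190,175,.05,"top"))
g=u.max(2);m=(g<115);m[:300]=m[:300];mm=np.zeros_like(m);mm[200:490,240:490]=m[200:490,240:490];print("pocketmask",quads(mm,190,175,.05,"top"))
ks=np.array([(575,150),(660,186),(610,235),(528,192)])-[400,0];KS=plane("side",ks/5+[235,195]-.4,.05);print("pocket side",KS.mean(0).round(4),[np.linalg.norm(KS[i]-KS[i-1]).round(4) for i in range(4)])
b=np.array([(68,22),(158,48),(128,152),(38,130)])/5+[340,232]-.4
B=plane("top",b,.036);print("block",B.mean(0).round(4),[np.linalg.norm(B[i]-B[i-1]).round(4) for i in range(4)],"yaw",yaw(B[3],B[0]),yaw(B[2],B[1]),"hous",yaw(X[3],X[0]),yaw(X[2],X[1]),yaw(X[1],X[0])-90,yaw(X[2],X[3])-90, "pocket",yaw(K[3],K[0]),yaw(K[2],K[1]))
print("collar",plane("top",np.array([[98,90]])/5+[340,232]-.4,.048), "side",plane("side",np.array([[300-200,476-400]])/5+[303,168]-.4,.048))
# coupler: neck top disc centre z .09
print("coupler top",plane("top",np.array([[465-400,500-400]])/5+[102,254]-.4,.09),"side",plane("side",np.array([[700-600,440-400]])/5+[272,300]-.4,.09))
print("jar",plane("top",[[362,175]],.075),"coupler side skirt",plane("side",np.array([[697-600,525-400]])/5+[272,300]-.4,.042))
```

```text
corners [[ 0.6629  0.0678  0.05  ]
 [ 0.616  -0.0957  0.05  ]
 [ 0.4732 -0.0563  0.05  ]
 [ 0.5175  0.1071  0.05  ]] [0.5674 0.0057 0.05  ] [np.float64(0.1507), np.float64(0.17), np.float64(0.1482), np.float64(0.1692)]
pocket [0.568  0.0049 0.05  ] [np.float64(0.0589), np.float64(0.0514), np.float64(0.061), np.float64(0.0523)]
white ((567.181396484375, 4.974159240722656), (169.65103149414062, 149.9194793701172), 74.39396667480469)
pocketmask ((573.69140625, 7.996181488037109), (57.979576110839844, 66.8969497680664), 73.9940414428711)
pocket side [0.5668 0.0075 0.05  ] [np.float64(0.0447), np.float64(0.0578), np.float64(0.0495), np.float64(0.0586)]
block [ 0.4921 -0.2942  0.036 ] [np.float64(0.0549), np.float64(0.0451), np.float64(0.0529), np.float64(0.0443)] yaw -17.448889116392813 -18.336082178008116 hous -15.125792641684301 -15.422193328244584 -16.002354845757452 -15.151843751866693 pocket -17.060280741585053 -16.223989485445273
collar [[ 0.48983712 -0.2922821   0.048     ]] side [[ 0.48712761 -0.27545068  0.048     ]]
coupler top [[0.43804814 0.27643338 0.09      ]] side [[0.43773965 0.28203802 0.09      ]]
jar [[ 0.66692555 -0.30163486  0.075     ]] coupler side skirt [[0.43599259 0.29103549 0.042     ]]
```

```bash
cat >> h.py <<'E'
def goal(pos,yaw,tilt=0):
    # tool x at yaw (deg) horizontally, pointing down; tilt = lean of fingers' direction towards +x of that yaw
    s=state();T=R.from_quat(s["tool_rot"])
    G=R.from_euler("z",yaw,degrees=True)*R.from_euler("x",180,degrees=True)*R.from_euler("y",tilt,degrees=True)
    d=T.inv()
    print("t",s["time"],"pos",s["tool_pos"].round(4),"dp",(d.apply(np.array(pos)-s["tool_pos"])*1000).round(1),"rot",np.degrees((d*G).as_rotvec()).round(2),"goal z dir",G.apply([0,0,1]).round(3),"F",s["ft_force"].round(1),"w",round(s["gripper_width"],4))
E
python3 -c "
from h import *
goal([.492,-.294,.13],-17.9)"
```

```text
t 0.1 pos [ 0.2133 -0.6399  0.2406] dp [ 373.8 -239.8  111. ] rot [-1.000e-01  3.000e-02  3.634e+01] goal z dir [-0. -0. -1.] F [-0.7 -0.1  0.1] w 0.087
```

{"method": "drive_tool", "body": {
  "rotation": [
    [0,0,36],
    [0,0,36],
    [0,0,36],
    [0,0,36],
    [0,0,36],
    [0,0,36],
    [0,0,36],
    [0,0,36],
    [0,0,36],
    [0,0,36]
  ],
  "dp": [
    [374,-240,60],
    [374,-240,60],
    [374,-240,60],
    [374,-240,60],
    [374,-240,60],
    [374,-240,110],
    [374,-240,110],
    [374,-240,110],
    [374,-240,110],
    [374,-240,110]
  ],
  "claw": [0,0,0,0,0,0,0,0,0,0]
}}

```text
time: 1.1
tool_pos: [0.495, -0.2874, 0.1293]
tool_rot: [0.989, -0.148, -0.001, -0.002]
ft_force: [0.3, 0.3, 0.2]
gripper_width: 0.087
finger_force: 0.0
```

{"method": "drive_tool", "body": {
  "rotation": [
    [0,0,0],
    [0,0,0]
  ],
  "dp": [
    [0,0,0],
    [0,0,0]
  ],
  "claw": [0,0]
}}

```text
time: 1.3
tool_pos: [0.4916, -0.2957, 0.1316]
tool_rot: [0.988, -0.153, -0.0, 0.001]
ft_force: [-0.7, -0.3, 0.2]
gripper_width: 0.087
finger_force: 0.0
```

Run:
```python
from h import *
goal([.492,-.294,.039],-17.9)
s=read_camera("side")[:,:,::-1];t=read_camera("top")[:,:,::-1]
print(proj("side",state()["tool_pos"]),proj("top",state()["tool_pos"]))
cv2.imwrite("pics/m1.png",np.hstack([crop(s,270,120,100,100,4),crop(t,310,200,100,100,4)]))
```

```text
t 1.3 pos [ 0.4916 -0.2957  0.1316] dp [-0.2 -1.9 92.6] rot [0.07 0.02 0.26] goal z dir [-0. -0. -1.] F [-0.7 -0.3  0.2] w 0.087
[[324.20683838 157.13408101]] [[367.07636882 245.05387521]]
```

View pics/m1.png

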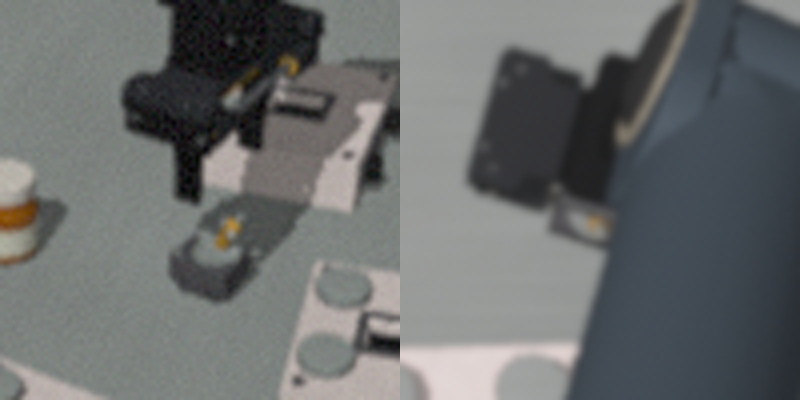

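{"method": "drive_tool", "body": {
  "rotation": [
    [0,0,0],
    [0,0,0],
    [0,0,0],
    [0,0,0],
    [0,0,0]
  ],
  "dp": [
    [0,-2,40],
    [0,-2,70],
    [0,-2,92],
    [0,-2,92],
    [0,-2,92]
  ],
  "claw": [0,0,0,0,0]
}}

```text
time: 1.9
tool_pos: [0.4927, -0.294, 0.0403]
tool_rot: [0.988, -0.154, 0.0, 0.0]
ft_force: [-0.5, 0.3, 0.3]
gripper_width: 0.0871
finger_force: 0.0
```

{"method": "drive_tool", "body": {
  "rotation": [
    [0,0,0],
    [0,0,0],
    [0,0,0],
    [0,0,0],
    [0,0,0],
    [0,0,0],
    [0,0,0],
    [0,0,0]
  ],
  "dp": [
    [0,0,0],
    [0,0,0],
    [0,0,0],
    [0,0,0],
    [0,0,0],
    [0,0,0],
    [0,0,0],
    [0,0,0]
  ],
  "claw": [255,255,255,255,255,255,255,255],
  "newtons": 25
}}

```text
time: 2.7
tool_pos: [0.4931, -0.2931, 0.0398]
tool_rot: [0.988, -0.153, 0.0, 0.0]
ft_force: [-0.6, -1.3, 1.2]
gripper_width: 0.0457
finger_force: 25.0
```

{"method": "drive_tool", "body": {
  "rotation": [
    [0,0,0],
    [0,0,0],
    [0,0,0],
    [0,0,0]
  ],
  "dp": [
    [0,0,-30],
    [0,0,-60],
    [0,0,-90],
    [0,0,-90]
  ],
  "claw": [255,255,255,255]
}}

```text
time: 3.1
tool_pos: [0.4951, -0.2931, 0.1325]
tool_rot: [0.988, -0.153, 0.003, 0.001]
ft_force: [0.4, -1.1, -4.4]
gripper_width: 0.0456
finger_force: 25.0
```

Run:
```python
from h import *
goal([.567,.0055,.13],-15.6)
```

```text
t 3.1 pos [ 0.4951 -0.2931  0.1325] dp [ -21.5 -306.4    2.1] rot [ 0.05 -0.38 -1.96] goal z dir [-0. -0. -1.] F [ 0.4 -1.1 -4.4] w 0.0456
```

{"method": "drive_tool", "body": {
  "rotation": [
    [0,0,-2],
    [0,0,-2],
    [0,0,-2],
    [0,0,-2],
    [0,0,-2],
    [0,0,-2],
    [0,0,-2],
    [0,0,-2],
    [0,0,-2],
    [0,0,-2]
  ],
  "dp": [
    [-3,-40,0],
    [-6,-80,0],
    [-9,-125,0],
    [-12,-170,0],
    [-15,-215,0],
    [-18,-260,0],
    [-21,-300,0],
    [-21,-306,0],
    [-21,-306,0],
    [-21,-306,0]
  ],
  "claw": [255,255,255,255,255,255,255,255,255,255]
}}

```text
time: 4.1
tool_pos: [0.5639, 0.0041, 0.1279]
tool_rot: [0.991, -0.136, -0.002, 0.001]
ft_force: [-0.5, -0.6, -5.0]
gripper_width: 0.0454
finger_force: 25.0
```

{"method": "drive_tool", "body": {
  "rotation": [
    [0,0,0],
    [0,0,0],
    [0,0,0],
    [0,0,0],
    [0,0,0]
  ],
  "dp": [
    [0,0,25],
    [0,0,25],
    [0,0,25],
    [0,0,25],
    [0,0,25]
  ],
  "claw": [255,255,255,255,255]
}}

```text
time: 4.6
tool_pos: [0.5659, 0.0052, 0.1055]
tool_rot: [0.991, -0.136, 0.001, -0.0]
ft_force: [0.0, -0.4, -5.0]
gripper_width: 0.0456
finger_force: 25.0
```

Run:
```python
from h import *
goal([.567,.0055,.105],-15.6)
s=read_camera("side")[:,:,::-1];t=read_camera("top")[:,:,::-1]
cv2.imwrite("pics/s2.png",s);cv2.imwrite("pics/t2.png",t)
cv2.imwrite("pics/m2.png",np.hstack([crop(s,230,175,80,100,5),crop(t,190,165,80,100,5)]))
```

```text
t 4.6 pos [0.5659 0.0052 0.1055] dp [ 0.9 -0.6  0.5] rot [-0.02 -0.09 -0.01] goal z dir [-0. -0. -1.] F [ 0.  -0.4 -5. ] w 0.0456
```

View pics/m2.png

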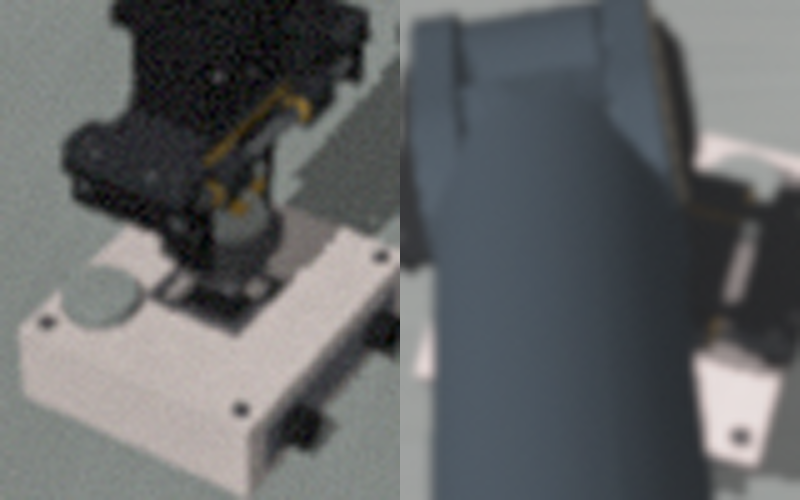

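{"method": "drive_tool", "body": {
  "rotation": [
    [0,0,0],
    [0,0,0],
    [0,0,0],
    [0,0,0],
    [0,0,0],
    [0,0,0],
    [0,0,0],
    [0,0,0]
  ],
  "dp": [
    [1,-0.5,5],
    [1,-0.5,10],
    [1,-0.5,14],
    [1,-0.5,16],
    [1,-0.5,18],
    [1,-0.5,20],
    [1,-0.5,20],
    [1,-0.5,20]
  ],
  "claw": [255,255,255,255,255,255,255,255]
}}

```text
time: 5.5
tool_pos: [0.569, 0.0059, 0.087]
tool_rot: [0.991, -0.135, 0.003, -0.0]
ft_force: [-0.7, -1.5, 8.6]
gripper_width: 0.0457
finger_force: 25.0
```

{"method": "drive_tool", "body": {
  "rotation": [
    [0,0,0],
    [0,0,0],
    [0,0,0],
    [0,0,0],
    [0,0,0],
    [0,0,0]
  ],
  "dp": [
    [1.5,0,0],
    [1.5,0,0],
    [1.5,0,1],
    [1.5,0,2],
    [1.5,0,2],
    [1.5,0,2]
  ],
  "claw": [255,255,255,255,255,255]
}}

```text
time: 6.1
tool_pos: [0.571, 0.0053, 0.0851]
tool_rot: [0.991, -0.135, 0.003, -0.0]
ft_force: [0.9, -0.8, 7.6]
gripper_width: 0.0459
finger_force: 25.0
```

Run:
```python
from h import *
goal([.567,.0055,.078],-15.6)
print(state()["moment"])
```

```text
t 6.1 pos [0.571  0.0053 0.0851] dp [-3.9  0.9  7.1] rot [-0.09 -0.37  0.04] goal z dir [-0. -0. -1.] F [ 0.9 -0.8  7.6] w 0.0459
[-0.10957126  0.04170167  0.05209151]
```

{"method": "drive_tool", "body": {
  "rotation": [
    [0,0,0],
    [0,0,0],
    [0,0,0],
    [0,0,0],
    [0,0,0],
    [0,0,0]
  ],
  "dp": [
    [0,0,1],
    [0,0,2],
    [0,0,3],
    [0,0,4],
    [0,0,4],
    [0,0,4]
  ],
  "claw": [255,255,255,255,255,255]
}}

```text
time: 6.7
tool_pos: [0.5726, 0.0048, 0.0829]
tool_rot: [0.991, -0.135, 0.005, -0.0]
ft_force: [-0.2, -2.1, 16.6]
gripper_width: 0.0455
finger_force: 25.0
```

Run:
```python
from h import *
goal([.567,.0055,.078],-15.6)
s=read_camera("side")[:,:,::-1];t=read_camera("top")[:,:,::-1]
cv2.imwrite("pics/s3.png",s)
cv2.imwrite("pics/m3.png",np.hstack([crop(s,245,195,65,60,6),crop(t,245,195,65,60,6)]))
```

```text
t 6.7 pos [0.5726 0.0048 0.0829] dp [-5.6  0.9  4.8] rot [-0.12 -0.58  0.03] goal z dir [-0. -0. -1.] F [-0.2 -2.1 16.6] w 0.0455
```

View pics/m3.png

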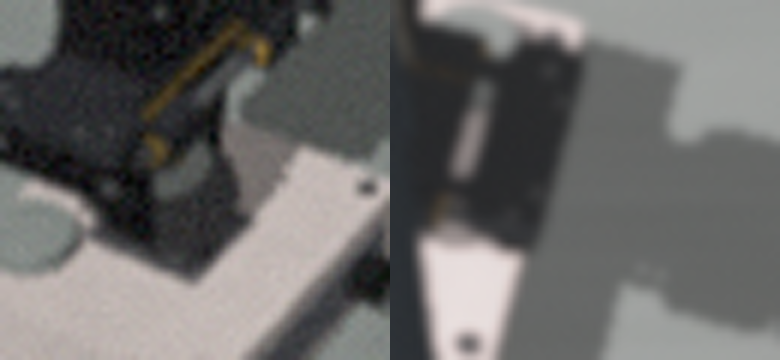

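Run:
```python
from h import *
p=state()["tool_pos"];Y=R.from_euler("z",-15.6,degrees=True)
c0=np.array([.5672,.0053,0])
f=lambda n,c,l,o:print(n,((proj("side",c+Y.apply(np.array(l)/1000))-o)*6+2.5).round(0).tolist())
o=np.array([245,195])
for nm,c in(("est",c0),("tool",np.array([p[0],p[1],0])+Y.apply([-.0006,0,0]))):
  for z in(50,57,62): f(nm+f" flange bottom z{z} corners -x+y,-x-y, top -x+y",c,[[-27,23,z],[-27,-23,z],[-27,23,z+24],[-27,-23,z+24],[-10,0,z+36]],o)
f("frame",c0,[[-30,26,50],[-30,-26,50],[30,26,50]],o)
```

```text
est flange bottom z50 corners -x+y,-x-y, top -x+y [[195.0, 274.0], [247.0, 218.0], [194.0, 234.0], [248.0, 179.0], [190.0, 173.0]]
est flange bottom z57 corners -x+y,-x-y, top -x+y [[195.0, 262.0], [247.0, 207.0], [194.0, 222.0], [248.0, 167.0], [190.0, 162.0]]
est flange bottom z62 corners -x+y,-x-y, top -x+y [[194.0, 254.0], [247.0, 199.0], [194.0, 214.0], [248.0, 159.0], [190.0, 153.0]]
tool flange bottom z50 corners -x+y,-x-y, top -x+y [[185.0, 271.0], [238.0, 216.0], [184.0, 232.0], [238.0, 177.0], [180.0, 171.0]]
tool flange bottom z57 corners -x+y,-x-y, top -x+y [[185.0, 260.0], [238.0, 204.0], [184.0, 220.0], [238.0, 165.0], [180.0, 159.0]]
tool flange bottom z62 corners -x+y,-x-y, top -x+y [[185.0, 252.0], [238.0, 196.0], [184.0, 212.0], [238.0, 157.0], [180.0, 151.0]]
frame [[197.0, 280.0], [256.0, 217.0], [88.0, 234.0]]
```

{"method": "drive_tool", "body": {
  "rotation": [
    [0,0,0],
    [0,0,0],
    [0,0,0],
    [0,0,0],
    [0,0,0],
    [0,0,0]
  ],
  "dp": [
    [-1,0,-1],
    [-2,0,-1],
    [-3,0,-1],
    [-4,0,-1],
    [-4,0,-1],
    [-4,0,-1]
  ],
  "claw": [255,255,255,255,255,255]
}}

```text
time: 7.4
tool_pos: [0.572, 0.005, 0.0834]
tool_rot: [0.991, -0.136, 0.009, -0.001]
ft_force: [9.2, -3.2, 4.6]
gripper_width: 0.0458
finger_force: 25.0
```

Run:
```python
from h import *
goal([.567,.0055,.078],-15.6)
s=read_camera("side")[:,:,::-1]
cv2.imwrite("pics/m4.png",cv2.convertScaleAbs(crop(s,250,205,45,45,12),alpha=1.8,beta=10))
```

```text
t 7.4 pos [0.572  0.005  0.0834] dp [-5.   0.8  5.4] rot [-0.21 -0.99 -0.  ] goal z dir [-0. -0. -1.] F [ 9.2 -3.2  4.6] w 0.0458
```

View pics/m4.png

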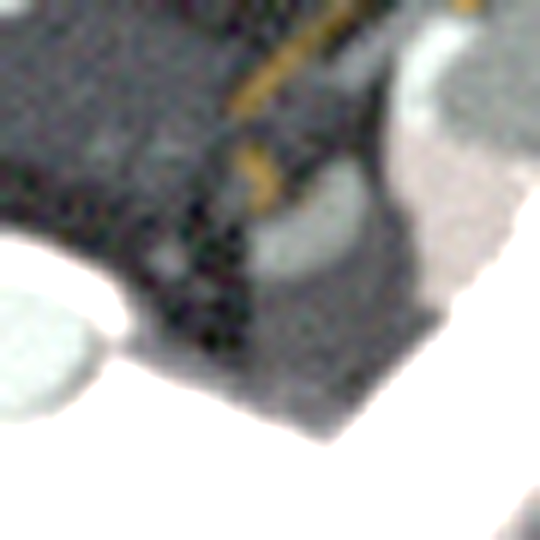

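{"method": "drive_tool", "body": {
  "rotation": [
    [0,-1,0],
    [0,-1,0],
    [0,-1,0],
    [0,-1,0],
    [0,-1,0],
    [0,-1,0],
    [0,-1,0],
    [0,-1,0]
  ],
  "dp": [
    [2,0,0],
    [3,0,0],
    [3,0,2],
    [3,0,3],
    [3,0,4],
    [3,0,5],
    [3,0,6],
    [3,0,6]
  ],
  "claw": [255,255,255,255,255,255,255,255]
}}

```text
time: 8.25
tool_pos: [0.5729, 0.005, 0.0816]
tool_rot: [0.991, -0.136, -0.002, -0.001]
ft_force: [-6.8, -3.2, 37.9]
gripper_width: 0.0454
finger_force: 25.0
```

Run:
```python
from h import *
goal([.567,.0055,.078],-15.6)
```

```text
t 8.25 pos [0.5729 0.005  0.0816] dp [-5.8  1.1  3.6] rot [-0.13  0.26  0.02] goal z dir [-0. -0. -1.] F [-6.8 -3.2 37.9] w 0.0454
```

{"method": "drive_tool", "body": {
  "rotation": [
    [0,0,0],
    [0,0,0],
    [0,0,0],
    [0,0,0],
    [0,0,0],
    [0,0,0]
  ],
  "dp": [
    [0,0,-2],
    [0,0,-4],
    [0,0,-4],
    [0,0,-4],
    [0,0,-4],
    [0,0,-4]
  ],
  "claw": [255,255,0,0,0,0]
}}

```text
time: 8.85
tool_pos: [0.5663, 0.0058, 0.0768]
tool_rot: [0.991, -0.135, -0.01, -0.001]
ft_force: [-0.3, -0.0, 0.4]
gripper_width: 0.0697
finger_force: 0.0
```

{"method": "drive_tool", "body": {
  "rotation": [
    [0,0,0],
    [0,0,0],
    [0,0,0],
    [0,0,0],
    [0,0,0],
    [0,0,0],
    [0,0,0],
    [0,0,0]
  ],
  "dp": [
    [0,0,-20],
    [0,0,-40],
    [0,0,-60],
    [0,0,-90],
    [0,0,-110],
    [0,-50,-110],
    [0,-100,-110],
    [0,-100,-110]
  ],
  "claw": [0,0,0,0,0,0,0,0]
}}

```text
time: 9.65
tool_pos: [0.5958, 0.1111, 0.1875]
tool_rot: [0.992, -0.13, -0.009, -0.004]
ft_force: [-0.7, 0.6, -0.7]
gripper_width: 0.087
finger_force: 0.0
```

Run:
```python
from h import *
goal([.438,.280,.15],-15.6)
s=read_camera("side")[:,:,::-1];t=read_camera("top")[:,:,::-1]
cv2.imwrite("pics/s5.png",s);cv2.imwrite("pics/t5.png",t)
e=lambda x:cv2.convertScaleAbs(x,alpha=1.4,beta=10)
cv2.imwrite("pics/m5.png",e(np.hstack([crop(s,245,200,50,50,8),crop(t,210,190,50,50,8)])))
```

```text
t 9.65 pos [0.5958 0.1111 0.1875] dp [-195.2 -122.5   41.9] rot [-0.35  1.05  0.7 ] goal z dir [-0. -0. -1.] F [-0.7  0.6 -0.7] w 0.087
```

View pics/m5.png

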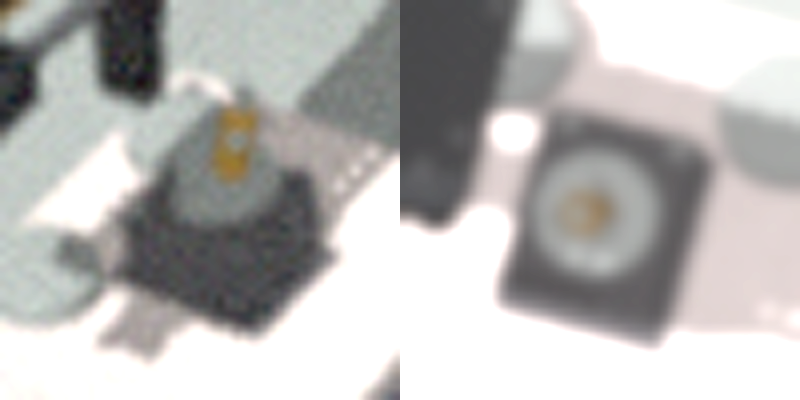

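Run:
```python
from h import *
Y=R.from_euler("z",-15.6,degrees=True);c0=np.array([.5672,.0053,0])
def f(n,l,o):return ((proj(n,c0+Y.apply(np.array(l)/1000))-o)*8+3.5).round(0).tolist()
a=np.radians(25);S,C=np.sin(a)*38,np.cos(a)*38
for h in(0,5):
  pts=[[-10,0,86+h],[-10-S*.8,0,86+C*.8+h],[-10-S,0,86+C+h]]+[[x,y,74+h] for x,y in((27,23),(27,-23),(-27,-23),(-27,23))]+[[-27,23,50+h],[-27,-23,50+h]]
  print(h,"side",f("side",pts,np.array([245,200])));print("top",f("top",pts,np.array([210,190])))
for n,im,x,y in(("side","pics/s5.png",245,200),("top","pics/t5.png",210,190)):
  u=cv2.resize(cv2.imread(im)[y:y+50,x:x+50],None,fx=8,fy=8,interpolation=cv2.INTER_CUBIC).astype(int)
  m=(u[:,:,2]-u[:,:,0]>40);ys,xs=np.nonzero(m&(np.indices(m.shape)[0]>(80)));print(n,"brass",xs.mean(),ys.mean(),xs.min(),xs.max(),ys.min(),ys.max())
```

```text
0 side [[253.0, 191.0], [285.0, 142.0], [293.0, 129.0], [128.0, 218.0], [201.0, 147.0], [330.0, 199.0], [259.0, 272.0], [260.0, 325.0], [330.0, 251.0]]
top [[186.0, 249.0], [166.0, 277.0], [160.0, 284.0], [148.0, 118.0], [297.0, 157.0], [249.0, 330.0], [99.0, 291.0], [107.0, 303.0], [254.0, 342.0]]
5 side [[253.0, 180.0], [285.0, 130.0], [293.0, 117.0], [127.0, 207.0], [201.0, 136.0], [330.0, 188.0], [259.0, 261.0], [260.0, 314.0], [330.0, 240.0]]
top [[184.0, 247.0], [164.0, 274.0], [159.0, 281.0], [147.0, 115.0], [296.0, 154.0], [247.0, 328.0], [97.0, 288.0], [105.0, 300.0], [253.0, 339.0]]
side brass 233.51877394636014 145.35708812260538 215 254 111 178<stdin>:10: RuntimeWarning: Mean of empty slice.
  ret = ret.dtype.type(ret / rcount)
Traceback (most recent call last):
ValueError: zero-size array to reduction operation minimum which has no identity
```

Run:
```python
from h import *
Y=R.from_euler("z",-15.6,degrees=True);c0=np.array([.5672,.0053,0])
for n,s,t in(("head",(237,108),(184,212)),("collar",(226,182),(197,213)),("front -y",(312,175),(262,345)),("rear +y top",(122,215),(150,115)),("front+y",(258,290),(102,298))):
    X=tri(np.array(s)/8+[245,200]-.44,np.array(t)/8+[210,190]-.44);print(n,(Y.inv().apply(X-c0)*1000).round(1), (proj("side",X)-(np.array(s)/8+[245,200]-.44)).round(1))
u=cv2.imread("pics/s5.png")[200:250,245:295];v=cv2.imread("pics/t5.png")[190:240,210:260]
for n,w in(("side",u),("top",v)):
    w=cv2.resize(w,None,fx=8,fy=8,interpolation=cv2.INTER_CUBIC).astype(int);d=w[:,:,2]-w[:,:,0];m=d>(40 if n=="side" else 14);m[:100]=0
    ys,xs=np.nonzero(m);print(n,d[100:].max(),np.percentile(xs,[0,50,100]),np.percentile(ys,[0,50,100]))
cv2.imwrite("pics/m6.png",np.hstack([crop(x,0,0,50,50,8) for x in(u,v)]))
```

```text
head [ -3.8  -0.6 119.6] [[0.1 0. ]]
collar [ 1.4 -0.1 85.1] [[-0. -0.]]
front -y [-25.1 -25.9  80.3] [[2.2 0.4]]
rear +y top [28.5 23.1 74.4] [[0.3 0.1]]
front+y [-27.2  22.9  65.9] [[0.2 0.1]]
side 76 [215. 233. 254.] [111. 154. 178.]
top 36 [  0. 183. 399.] [119. 217. 359.]
```

View pics/m6.png

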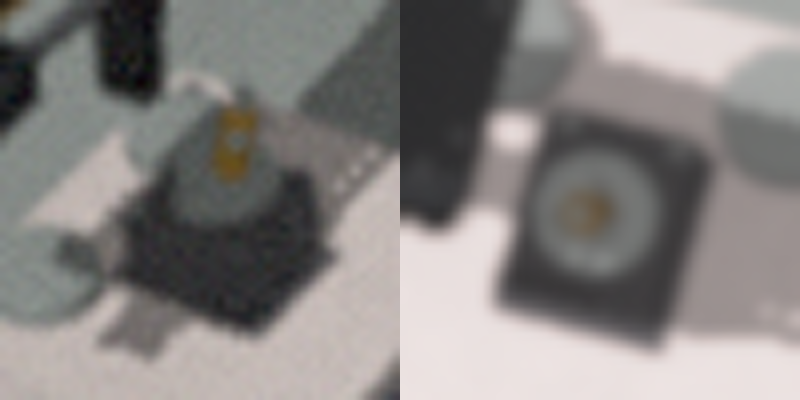

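```bash
cat >> h.py <<'E'
YH=-15.6;CH=np.array([.5672,.0053,0])
def hw(l): return CH+R.from_euler("z",YH,degrees=True).apply(np.array(l)/1000)
E
python3 - <<'E'
from h import *
goal(hw([27,0,150]),YH,-14)
E
```

```text
t 9.75 pos [0.5951 0.1033 0.1867] dp [ 26.7 102.   36.2] rot [  0.06 -12.91   0.25] goal z dir [-0.233  0.065 -0.97 ] F [ 0.7 -1.2  0. ] w 0.0869
```

{"method": "drive_tool", "body": {
  "rotation": [
    [0,-6,0],
    [0,-13,0],
    [0,-13,0],
    [0,-13,0],
    [0,-13,0],
    [0,-13,0],
    [0,-13,0]
  ],
  "dp": [
    [10,40,0],
    [20,80,0],
    [27,102,0],
    [27,102,15],
    [27,102,36],
    [27,102,36],
    [27,102,36]
  ],
  "claw": [0,0,0,0,0,0,0]
}}

```text
time: 10.45
tool_pos: [0.5929, -0.0038, 0.1507]
tool_rot: [0.983, -0.134, -0.122, -0.016]
ft_force: [0.3, -0.9, 0.5]
gripper_width: 0.0872
finger_force: 0.0
```

Run:
```python
from h import *
goal(hw([10.2,0,82]),YH,-14)
```

```text
t 10.45 pos [ 0.5929 -0.0038  0.1507] dp [ 0.2 -1.9 70.8] rot [0.03 0.09 0.04] goal z dir [-0.233  0.065 -0.97 ] F [ 0.3 -0.9  0.5] w 0.0872
```

{"method": "drive_tool", "body": {
  "rotation": [
    [0,0,0],
    [0,0,0],
    [0,0,0],
    [0,0,0],
    [0,0,0],
    [0,0,0]
  ],
  "dp": [
    [0,-2,20],
    [0,-2,40],
    [0,-2,60],
    [0,-2,70],
    [0,-2,70],
    [0,-2,70]
  ],
  "claw": [0,0,0,0,0,0]
}}

```text
time: 11.05
tool_pos: [0.5788, 0.0027, 0.0841]
tool_rot: [0.984, -0.134, -0.12, -0.017]
ft_force: [-0.0, 0.9, 0.2]
gripper_width: 0.087
finger_force: 0.0
```

{"method": "drive_tool", "body": {
  "rotation": [
    [0,0,0],
    [0,0,0],
    [0,0,0],
    [0,0,0],
    [0,0,0],
    [0,0,0],
    [0,0,0],
    [0,0,0]
  ],
  "dp": [
    [0,0,0],
    [0,0,0],
    [0,0,0],
    [0,0,0],
    [0,0,0],
    [0,0,0],
    [0,0,0],
    [0,0,0]
  ],
  "claw": [255,255,255,255,255,255,255,255],
  "newtons": 60
}}

```text
time: 11.85
tool_pos: [0.5782, 0.0031, 0.0833]
tool_rot: [0.983, -0.134, -0.12, -0.017]
ft_force: [1.0, 2.0, 0.5]
gripper_width: 0.0453
finger_force: 60.0
```

{"method": "drive_tool", "body": {
  "rotation": [
    [0,0,0],
    [0,0,0],
    [0,7,0],
    [0,14,0],
    [0,14,0],
    [0,14,0],
    [0,14,0]
  ],
  "dp": [
    [3,0,-15],
    [6,0,-30],
    [9,0,-45],
    [9,0,-45],
    [9,0,-45],
    [9,0,-45],
    [9,0,-45]
  ],
  "claw": [255,255,255,255,255,255,255]
}}

```text
time: 12.55
tool_pos: [0.5973, -0.0032, 0.1239]
tool_rot: [0.991, -0.136, -0.001, 0.0]
ft_force: [-0.2, -0.6, -5.1]
gripper_width: 0.0454
finger_force: 60.0
```

Run:
```python
from h import *
goal([.493,-.28,.14],YH)
s=read_camera("side")[:,:,::-1];t=read_camera("top")[:,:,::-1]
p=state()["tool_pos"];print(proj("side",p),proj("top",p))
a=proj("side",p).astype(int)[0];b=proj("top",p).astype(int)[0]
cv2.imwrite("pics/m7.png",np.hstack([crop(s,a[0]-30,a[1]-30,60,60,6),crop(t,b[0]-30,b[1]-30,60,60,6)]))
```

```text
t 12.55 pos [ 0.5973 -0.0032  0.1239] dp [-26.  294.6 -15.9] rot [ 0.03  0.11 -0.  ] goal z dir [-0. -0. -1.] F [-0.2 -0.6 -5.1] w 0.0454
[[263.41303943 207.68503237]] [[236.33865335 200.8316779 ]]
```

View pics/m7.png

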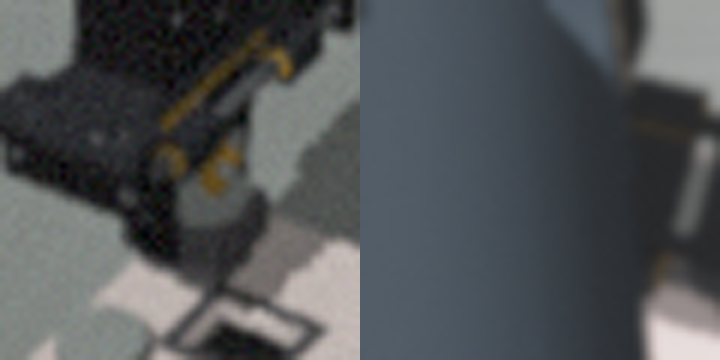

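{"method": "drive_tool", "body": {
  "rotation": [
    [0,0,0],
    [0,0,0],
    [0,0,0],
    [0,0,0],
    [0,0,0],
    [0,0,0],
    [0,0,0],
    [0,0,0],
    [0,0,0],
    [0,0,0]
  ],
  "dp": [
    [-3,40,-10],
    [-6,80,-10],
    [-10,125,-10],
    [-14,170,-10],
    [-18,215,-10],
    [-22,255,-10],
    [-26,270,-10],
    [-26,270,10],
    [-26,270,40],
    [-26,270,40]
  ],
  "claw": [255,255,255,255,255,255,255,255,255,255]
}}

```text
time: 13.65
tool_pos: [0.4967, -0.2546, 0.081]
tool_rot: [0.991, -0.135, -0.004, -0.001]
ft_force: [-0.9, 1.6, -5.5]
gripper_width: 0.0456
finger_force: 60.0
```

{"method": "drive_tool", "body": {
  "rotation": [
    [0,0,0],
    [0,0,0],
    [0,0,0],
    [0,0,0],
    [0,0,0]
  ],
  "dp": [
    [0,0,20],
    [0,0,35],
    [0,0,40],
    [0,0,42],
    [0,0,42]
  ],
  "claw": [255,255,255,255,255]
}}

```text
time: 14.15
tool_pos: [0.5001, -0.2559, 0.0434]
tool_rot: [0.991, -0.135, 0.001, 0.0]
ft_force: [-0.3, 0.2, -4.7]
gripper_width: 0.0453
finger_force: 60.0
```

{"method": "drive_tool", "body": {
  "rotation": [
    [0,0,0],
    [0,0,0],
    [0,0,0]
  ],
  "dp": [
    [0,0,2],
    [0,0,4],
    [0,0,4]
  ],
  "claw": [255,255,255]
}}

```text
time: 14.45
tool_pos: [0.5001, -0.2561, 0.0401]
tool_rot: [0.991, -0.135, 0.001, 0.0]
ft_force: [-1.2, 0.8, 4.6]
gripper_width: 0.0455
finger_force: 60.0
```

{"method": "drive_tool", "body": {
  "rotation": [
    [0,0,0],
    [0,0,0],
    [0,0,0],
    [0,0,0],
    [0,0,0],
    [0,0,0]
  ],
  "dp": [
    [0,0,0],
    [0,0,0],
    [0,0,0],
    [0,0,0],
    [0,0,0],
    [0,0,0]
  ],
  "claw": [0,0,0,0,0,0]
}}

```text
time: 15.05
tool_pos: [0.4994, -0.2558, 0.0386]
tool_rot: [0.991, -0.135, 0.0, 0.0]
ft_force: [-0.2, -0.8, 0.6]
gripper_width: 0.0834
finger_force: 0.0
```

{"method": "drive_tool", "body": {
  "rotation": [
    [0,0,0],
    [0,0,0],
    [0,0,0],
    [0,0,0],
    [0,0,0],
    [0,0,0],
    [0,0,0],
    [0,0,0],
    [0,0,0]
  ],
  "dp": [
    [0,0,-30],
    [0,0,-75],
    [0,0,-120],
    [0,0,-165],
    [0,-50,-165],
    [0,-100,-165],
    [0,-150,-165],
    [0,-180,-165],
    [0,-180,-165]
  ],
  "claw": [0,0,0,0,0,0,0,0,0]
}}

```text
time: 15.95
tool_pos: [0.5488, -0.076, 0.2038]
tool_rot: [0.991, -0.131, 0.0, -0.001]
ft_force: [-0.5, -0.4, 0.2]
gripper_width: 0.0869
finger_force: 0.0
```

Run:
```python
from h import *
goal([.50,-.255,.038],YH)
s=read_camera("side")[:,:,::-1];t=read_camera("top")[:,:,::-1]
cv2.imwrite("pics/s8.png",s);cv2.imwrite("pics/t8.png",t)
for im in (cv2.imread("pics/top0.png"),t):
  # dark block in expected window, top view
  c=proj("top",[.492,-.294,.036] if im is not t else [.5,-.256,.036])[0].astype(int);x,y=c-22
  u=cv2.resize(im[y:y+44,x:x+44],None,fx=8,fy=8,interpolation=cv2.INTER_CUBIC)
  for th in(75,85,95):
    cs=[k for k in cv2.findContours((u.max(2)<th).astype(np.uint8),0,2)[0] if cv2.contourArea(k)>2000]
    print(th,[(np.round(r[0],1),np.round(r[1],1),round(r[2],1)) for k in cs for r in[cv2.minAreaRect(np.float32(plane("top",(k[:,0]+.5)/8+[x,y]-.5,.036)[:,:2]*1000))]])
```

```text
t 15.95 pos [ 0.5488 -0.076   0.2038] dp [ -0.8 186.  165.3] rot [-0.17 -0.02  0.59] goal z dir [-0. -0. -1.] F [-0.5 -0.4  0.2] w 0.0869
75 []
85 [(array([ 489.9, -295.8]), array([47.8, 51.9]), 71.4)]
95 [(array([ 485.2, -310.5]), array([81.5, 54.4]), 71.0)]
75 [(array([ 507.3, -254.9]), array([33.7, 51.5]), 4.0)]
85 [(array([ 501.2, -256.6]), array([49.2, 44.7]), 75.1)]
95 [(array([ 496.9, -255.4]), array([52.5, 57.5]), 74.1)]
```

```bash
cat > e.py <<'E'
from h import *
def prof(im,c,yaw,z,xs,ys,n="top"):
    Y=R.from_euler("z",yaw,degrees=True);out=[]
    for y in ys:
        p=proj(n,[np.array([c[0],c[1],z])+Y.apply([x/1000,y/1000,0]) for x in xs]).astype(np.float32)
        out.append(cv2.remap(im,p[:,:1].copy(),p[:,1:].copy(),cv2.INTER_LINEAR)[:,0].astype(float).mean(1))
    return np.mean(out,0)
def edge(xs,v):
    h=(v[:8].mean()+v[-8:].mean())/2;i=np.nonzero(np.diff(np.sign(v-h)))[0];return [round(float(np.interp(0,*zip(*sorted([(v[k]-h,xs[k]),(v[k+1]-h,xs[k+1])])))),2) for k in i],v[:8].mean().round(0),v[-8:].mean().round(0)
E
python3 - <<'E'
from e import *
t8=cv2.imread("pics/t8.png");t0=cv2.imread("pics/top0.png")
xs=np.arange(17,38,.5)
print("cam",ray("top",[[280,200]])[0])
print("block8 +x",edge(xs,prof(t8,[.5,-.256],-15.6,.036,xs,np.arange(-20,21,2))))
for a,b in((20,-1),):
  print("block8 -x", edge(xs,prof(t8,[.5,-.256],-15.6,.036,-xs,np.arange(-20,21,2))))
  print("block0 +x",edge(xs,prof(t0,[.492,-.294],-17.9,.036,xs,np.arange(-20,21,2))),"-x",edge(xs,prof(t0,[.492,-.294],-17.9,.036,-xs,np.arange(-20,21,2))))
xs=np.arange(65,86,.5)
for y in(np.arange(-75,-65,1),np.arange(-15,15,1),np.arange(65,75,1)):
  print("hous +x",edge(xs,prof(t0,CH,YH,.05,xs,y)),"-x",edge(xs,prof(t0,CH,YH,.05,-xs,y)))
xs=np.arange(75,96,.5)
sw=lambda im,c,z,xs,ys,sgn:np.mean([prof(im,np.array([c[0],c[1],0])+R.from_euler("z",YH,degrees=True).apply([0,sgn*x/1000,0]),YH,z,ys,[0]).mean() for x in xs]) 
V=lambda im,c,z,s,ys,xx:np.array([prof(im,c,YH,z,xx,[s*y]).mean() for y in ys])
print("hous +y",edge(xs,V(t0,CH,.05,1,xs,np.arange(-40,41,4))),"-y",edge(xs,V(t0,CH,.05,-1,xs,np.arange(-40,41,4))))
xs=np.arange(14,34,.5)
print("block8 +y",edge(xs,V(t8,[.5,-.256],.036,1,xs,np.arange(-20,21,2))))
xs=np.arange(36,20,-.5)
print("frame +x",edge(xs,prof(t0,CH,YH,.05,xs,np.arange(-15,16,2)) ),"-x",edge(xs,prof(t0,CH,YH,.05,-xs,np.arange(-15,16,2))))
E
```

```text
cam [ 0.36261793 -0.09308018  1.29224922]
block8 +x ([23.76], np.float64(71.0), np.float64(102.0))
block8 -x ([34.04], np.float64(112.0), np.float64(141.0))
block0 +x ([27.78], np.float64(85.0), np.float64(144.0)) -x ([30.49], np.float64(103.0), np.float64(138.0))
hous +x ([67.59], np.float64(128.0), np.float64(144.0)) -x ([75.62], np.float64(168.0), np.float64(92.0))
hous +x ([76.38], np.float64(197.0), np.float64(142.0)) -x ([73.44], np.float64(205.0), np.float64(124.0))
hous +x ([79.59], np.float64(158.0), np.float64(142.0)) -x ([73.35], np.float64(184.0), np.float64(141.0))
hous +y ([85.8], np.float64(199.0), np.float64(143.0)) -y ([84.78], np.float64(202.0), np.float64(94.0))
block8 +y ([24.88], np.float64(78.0), np.float64(101.0))
frame +x ([31.62], np.float64(169.0), np.float64(96.0)) -x ([29.28], np.float64(195.0), np.float64(78.0))
```

{"method": "drive_tool", "body": {
  "rotation": [
    [0,0,0],
    [0,0,0],
    [0,0,0],
    [0,0,0],
    [0,0,0]
  ],
  "dp": [
    [-10,-50,0],
    [-20,-100,0],
    [-30,-150,0],
    [-40,-190,0],
    [-40,-190,0]
  ],
  "claw": [0,0,0,0,0]
}}

```text
time: 16.55
tool_pos: [0.5596, 0.1177, 0.2038]
tool_rot: [0.991, -0.131, -0.0, -0.002]
ft_force: [-0.8, 1.3, 0.6]
gripper_width: 0.0873
finger_force: 0.0
```

Run:
```python
from e import *
t=read_camera("top")[:,:,::-1].copy();cv2.imwrite("pics/t9.png",t)
xs=np.arange(17,38,.5);c=[.5,-.256]
for y in(np.arange(-20,-8,2),np.arange(-6,7,2),np.arange(8,21,2)):
  print("block +x",edge(xs,prof(t,c,YH,.036,xs,y)),"-x",edge(xs,prof(t,c,YH,.036,-xs,y)))
V=lambda im,c,z,s,ys,xx:np.array([prof(im,c,YH,z,xx,[s*y]).mean() for y in ys])
xs=np.arange(14,34,.5)
for xx in(np.arange(-20,-8,2),np.arange(8,21,2)): print("+y",edge(xs,V(t,c,.036,1,xs,xx)))
goal([.499,-.256,.15],YH)
```

```text
block +x ([23.33], np.float64(82.0), np.float64(164.0)) -x ([17.48, 34.96], np.float64(90.0), np.float64(95.0))
block +x ([23.02], np.float64(72.0), np.float64(164.0)) -x ([22.8, 25.43, 34.66], np.float64(87.0), np.float64(96.0))
block +x ([23.26], np.float64(86.0), np.float64(163.0)) -x ([34.39], np.float64(85.0), np.float64(96.0))
+y ([25.06], np.float64(81.0), np.float64(104.0))
+y ([23.2], np.float64(77.0), np.float64(118.0))
t 16.6 pos [0.5599 0.1134 0.2035] dp [ 39.  372.4  53.3] rot [-0.03  0.02  0.27] goal z dir [-0. -0. -1.] F [-0.1 -1.2 -0.1] w 0.0869
```

{"method": "drive_tool", "body": {
  "rotation": [
    [0,0,0],
    [0,0,0],
    [0,0,0],
    [0,0,0],
    [0,0,0],
    [0,0,0],
    [0,0,0],
    [0,0,0],
    [0,0,0],
    [0,0,0]
  ],
  "dp": [
    [4,48,0],
    [8,96,0],
    [12,144,0],
    [16,192,0],
    [20,240,0],
    [24,288,0],
    [30,336,20],
    [36,372,53],
    [36,372,53],
    [36,372,53]
  ],
  "claw": [0,0,0,0,0,0,0,0,0,0]
}}

```text
time: 17.6
tool_pos: [0.4926, -0.2596, 0.1496]
tool_rot: [0.99, -0.139, -0.001, 0.0]
ft_force: [0.7, 0.4, 0.4]
gripper_width: 0.0867
finger_force: 0.0
```

{"method": "drive_tool", "body": {
  "rotation": [
    [0,0,0],
    [0,0,0]
  ],
  "dp": [
    [0,0,0],
    [0,0,0]
  ],
  "claw": [0,0]
}}

```text
time: 17.8
tool_pos: [0.4957, -0.2558, 0.1517]
tool_rot: [0.991, -0.135, 0.001, 0.0]
ft_force: [0.7, 0.4, 0.5]
gripper_width: 0.0869
finger_force: 0.0
```

Run:
```python
from h import *
b=np.array([.5,-.256,.037])+R.from_euler("z",YH,degrees=True).apply([-.004,.001,0]);print(b)
goal(b,YH)
```

```text
[ 0.49641627 -0.25396116  0.037     ]
t 17.8 pos [ 0.4957 -0.2558  0.1517] dp [-1.000e-01 -2.000e+00  1.147e+02] rot [-0.01 -0.11  0.14] goal z dir [-0. -0. -1.] F [0.7 0.4 0.5] w 0.0869
```

{"method": "drive_tool", "body": {
  "rotation": [
    [0,0,0],
    [0,0,0],
    [0,0,0],
    [0,0,0],
    [0,0,0],
    [0,0,0]
  ],
  "dp": [
    [0,-1,40],
    [0,-1,80],
    [0,-1,110],
    [0,-1,115],
    [0,-1,115],
    [0,-1,115]
  ],
  "claw": [0,0,0,0,0,0]
}}

```text
time: 18.4
tool_pos: [0.4968, -0.2558, 0.0375]
tool_rot: [0.991, -0.135, 0.002, 0.0]
ft_force: [-0.1, 0.3, 0.4]
gripper_width: 0.087
finger_force: 0.0
```

{"method": "drive_tool", "body": {
  "rotation": [
    [0,0,0],
    [0,0,0],
    [0,0,0],
    [0,0,0],
    [0,0,0],
    [0,0,0],
    [0,0,0],
    [0,0,0]
  ],
  "dp": [
    [0,0,0],
    [0,0,0],
    [0,0,0],
    [0,0,0],
    [0,0,0],
    [0,0,0],
    [0,0,0],
    [0,0,0]
  ],
  "claw": [255,255,255,255,255,255,255,255],
  "newtons": 60
}}

```text
time: 19.2
tool_pos: [0.4953, -0.2552, 0.0357]
tool_rot: [0.991, -0.135, -0.0, -0.0]
ft_force: [0.3, 1.8, 1.8]
gripper_width: 0.0455
finger_force: 60.0
```

{"method": "drive_tool", "body": {
  "rotation": [
    [0,0,0],
    [0,0,0],
    [0,0,0],
    [0,0,0],
    [0,0,0]
  ],
  "dp": [
    [0,0,-30],
    [0,0,-60],
    [0,0,-90],
    [0,0,-90],
    [0,0,-90]
  ],
  "claw": [255,255,255,255,255]
}}

```text
time: 19.7
tool_pos: [0.4944, -0.2556, 0.1248]
tool_rot: [0.991, -0.135, -0.001, 0.0]
ft_force: [-0.0, 0.2, -6.1]
gripper_width: 0.0453
finger_force: 60.0
```

Run:
```python
from h import *
goal(hw([1.5,.5,127]),YH)
```

```text
t 19.7 pos [ 0.4944 -0.2556  0.1248] dp [   1.6 -271.4   -2.2] rot [0.01 0.07 0.03] goal z dir [-0. -0. -1.] F [-0.   0.2 -6.1] w 0.0453
```

{"method": "drive_tool", "body": {
  "rotation": [
    [0,0,0],
    [0,0,0],
    [0,0,0],
    [0,0,0],
    [0,0,0],
    [0,0,0],
    [0,0,0],
    [0,0,0],
    [0,0,0],
    [0,0,0]
  ],
  "dp": [
    [1,-45,0],
    [1,-90,0],
    [1,-135,0],
    [1,-180,0],
    [1,-225,0],
    [1,-255,0],
    [1,-271,0],
    [1,-271,10],
    [1,-271,23],
    [1,-271,23]
  ],
  "claw": [255,255,255,255,255,255,255,255,255,255]
}}

```text
time: 20.7
tool_pos: [0.5659, 0.0022, 0.0992]
tool_rot: [0.991, -0.137, -0.004, 0.002]
ft_force: [-0.6, 0.1, -5.7]
gripper_width: 0.0453
finger_force: 60.0
```

{"method": "drive_tool", "body": {
  "rotation": [
    [0,0,0],
    [0,0,0],
    [0,0,0]
  ],
  "dp": [
    [0,0,0],
    [0,0,0],
    [0,0,0]
  ],
  "claw": [255,255,255]
}}

```text
time: 21.0
tool_pos: [0.5692, 0.0044, 0.1031]
tool_rot: [0.991, -0.136, 0.001, 0.0]
ft_force: [1.2, 0.0, -5.1]
gripper_width: 0.0453
finger_force: 60.0
```

Run:
```python
from h import *
goal(hw([1,.5,90]),YH)
```

```text
t 21.0 pos [0.5692 0.0044 0.1031] dp [-1.2 -0.8 13.1] rot [-0.01 -0.06 -0.03] goal z dir [-0. -0. -1.] F [ 1.2  0.  -5.1] w 0.0453
```

{"method": "drive_tool", "body": {
  "rotation": [
    [0,0,0],
    [0,0,0],
    [0,0,0],
    [0,0,0],
    [0,0,0],
    [0,0,0],
    [0,0,0],
    [0,0,0]
  ],
  "dp": [
    [-1,-0.7,4],
    [-1,-0.7,8],
    [-1,-0.7,12],
    [-1,-0.7,15],
    [-1,-0.7,17],
    [-1,-0.7,19],
    [-1,-0.7,21],
    [-1,-0.7,21]
  ],
  "claw": [255,255,255,255,255,255,255,255]
}}

```text
time: 21.8
tool_pos: [0.5681, 0.0062, 0.0814]
tool_rot: [0.991, -0.135, -0.0, -0.0]
ft_force: [-0.1, 0.1, -5.5]
gripper_width: 0.0451
finger_force: 60.0
```

Run:
```python
from h import *
goal(hw([1,.5,74]),YH);s=state();print(s["moment"],R.from_euler("z",-YH,degrees=True).apply(s["ft_force"]))
```

```text
t 21.8 pos [0.5681 0.0062 0.0814] dp [0.4 0.6 7.4] rot [-0.    0.01  0.04] goal z dir [-0. -0. -1.] F [-0.1  0.1 -5.5] w 0.0451
[ 0.15129469  0.02634366 -0.04405883] [-0.16208708  0.07751984 -5.4818657 ]
```

{"method": "drive_tool", "body": {
  "rotation": [
    [0,0,0],
    [0,0,0],
    [0,0,0],
    [0,0,0],
    [0,0,0],
    [0,0,0]
  ],
  "dp": [
    [0,0,2],
    [0,0,4],
    [0,0,6],
    [0,0,8],
    [0,0,9],
    [0,0,9]
  ],
  "claw": [255,255,255,255,255,255]
}}

```text
time: 22.4
tool_pos: [0.5682, 0.0061, 0.0737]
tool_rot: [0.991, -0.135, 0.0, 0.0]
ft_force: [-3.8, 0.3, 4.7]
gripper_width: 0.0459
finger_force: 60.0
```

{"method": "drive_tool", "body": {
  "rotation": [
    [0,0,0],
    [0,0,0],
    [0,0,0],
    [0,0,0],
    [0,0,0],
    [0,0,0],
    [0,0,0]
  ],
  "dp": [
    [0,0,2],
    [0,0,2],
    [0,0,0],
    [0,0,0],
    [0,0,0],
    [0,0,0],
    [0,0,0]
  ],
  "claw": [255,255,0,0,0,0,0]
}}

```text
time: 23.1
tool_pos: [0.5682, 0.0061, 0.0724]
tool_rot: [0.991, -0.135, -0.0, 0.0]
ft_force: [0.0, 0.3, -0.4]
gripper_width: 0.0778
finger_force: 0.0
```

{"method": "drive_tool", "body": {
  "rotation": [
    [0,0,0],
    [0,0,0],
    [0,0,0],
    [0,0,0],
    [0,0,0],
    [0,0,0],
    [0,0,0],
    [0,0,0],
    [0,0,0],
    [0,0,0]
  ],
  "dp": [
    [0,0,-30],
    [0,0,-60],
    [0,0,-90],
    [-20,-45,-105],
    [-50,-90,-105],
    [-80,-135,-105],
    [-110,-180,-105],
    [-140,-220,-105],
    [-170,-220,-105],
    [-170,-220,-105]
  ],
  "claw": [0,0,0,0,0,0,0,0,0,0]
}}

```text
time: 24.1
tool_pos: [0.4582, 0.2685, 0.1773]
tool_rot: [0.991, -0.13, -0.002, -0.0]
ft_force: [0.8, 0.3, 0.1]
gripper_width: 0.0872
finger_force: 0.0
```

Run:
```python
from e import *
goal([.437,.279,.15],YH)
t=read_camera("top")[:,:,::-1].copy();s=read_camera("side")[:,:,::-1].copy()
cv2.imwrite("pics/t10.png",t);cv2.imwrite("pics/s10.png",s)
xs=np.arange(17,40,.5);c=hw([0,0,0])
print("flange +x",edge(xs,prof(t,c,YH,.074,xs,np.arange(-18,19,3))),"-x",edge(xs,prof(t,c,YH,.074,-xs,np.arange(-18,19,3))))
for n,im in(("side",s),("top",t)):
    a=proj(n,hw([-10,0,100]))[0];x,y=(a-14).astype(int)
    w=cv2.resize(im[y:y+28,x:x+28],None,fx=8,fy=8,interpolation=cv2.INTER_CUBIC).astype(int);d=w[:,:,2]-w[:,:,0]
    m=d>.5*d.max();k=max(cv2.findContours(m.astype(np.uint8),0,2)[0],key=cv2.contourArea)[:,0]/8.+[x,y]-.44
    print(n,d.max(),"brass mean",k.mean(0).round(1),k.min(0).round(1),k.max(0).round(1),"exp collar,stem20,stem30,pin",proj(n,[hw([-9-q*.4226,1,86+q*.9063]) for q in(0,20,30,38)]).round(1).tolist())
```

```text
t 24.1 pos [0.4582 0.2685 0.1773] dp [-23.1  -4.7  27.4] rot [-0.02  0.19  0.65] goal z dir [-0. -0. -1.] F [0.8 0.3 0.1] w 0.0872
flange +x ([28.1], np.float64(92.0), np.float64(197.0)) -x ([32.82], np.float64(106.0), np.float64(209.0))
side 34 brass mean [275.9 214.4] [265.7 206.6] [289.4 219.6] exp collar,stem20,stem30,pin [[275.7, 223.6], [278.3, 219.5], [279.6, 217.4], [280.6, 215.8]]
top 62 brass mean [231.4 221.9] [228.6 220.1] [233.9 223.7] exp collar,stem20,stem30,pin [[232.5, 220.2], [230.8, 222.5], [230.0, 223.6], [229.3, 224.5]]
```

Run:
```python
from e import *
s=cv2.imread("pics/side0.png");t=cv2.imread("pics/top0.png")
print(tri([291.6,307.6],[114.6,273.6]))
# vertical silhouette in side view: columns of neck & skirt
for z,xs in((.066,np.arange(-30,30,1.)),(.02,np.arange(-35,35,1.)),(.08,np.arange(-30,30,1.))):
  c=proj("side",[.438,.279,z])[0];b=c+0
  row=cv2.GaussianBlur(s,(1,3),0)[int(round(c[1]))-1:int(round(c[1]))+2,int(c[0])-20:int(c[0])+20].astype(int).mean((0,2));print(z,c.round(1),int(c[0])-20,row.round(0).astype(int).tolist())
c=proj("top",[.438,.2764,.09])[0];print(c.round(1));y,x=int(c[1])-8,int(c[0])-10
print(x,y);print(t[y:y+16,x:x+36].mean(2).astype(int))
```

```text
[0.43857221 0.2780036  0.08500239]
0.066 [291.7 313.5] 271 [126, 126, 124, 125, 125, 126, 127, 127, 125, 124, 125, 126, 125, 122, 122, 108, 98, 102, 108, 113, 112, 108, 106, 98, 88, 77, 79, 80, 76, 76, 75, 74, 76, 74, 75, 80, 88, 111, 121, 123]
0.02 [291.4 326.3] 271 [126, 127, 127, 124, 128, 125, 124, 124, 123, 122, 124, 121, 112, 106, 119, 132, 139, 136, 137, 139, 133, 130, 132, 129, 128, 131, 123, 105, 82, 76, 73, 73, 81, 99, 115, 122, 123, 120, 120, 120]
0.08 [291.8 309.5] 271 [127, 126, 128, 125, 126, 127, 126, 128, 126, 126, 126, 126, 129, 125, 121, 115, 120, 127, 125, 127, 127, 127, 128, 127, 124, 111, 99, 113, 117, 105, 87, 79, 74, 77, 77, 74, 75, 85, 109, 121]
[114.6 273.6]
104 265
[[139 140 140 140 140 139 139 140 139 140 139 139 139 139 138 138 137 137
  137 138 137 138 138 137 138 138 138 138 138 139 139 139 138 138 138 138]
 [139 139 139 139 139 139 139 139 139 139 138 138 138 137 136 134 132 132
  132 134 134 135 136 137 137 138 138 138 138 138 138 138 138 138 138 138]
 [138 139 139 139 139 139 139 139 138 137 137 136 136 135 134 129 125 123
  123 123 124 126 129 131 13
[... 1284 characters left out ...]
 139 130 111  88  70  62  63
   63  66  74  83  86  80  72  64  63  66  73  82  86  88  88  88  88  88]
 [138 139 138 139 138 138 139 140 139 137 135 129 115  95  76  65  64  65
   66  71  80  88  86  79  71  65  64  68  75  83  87  88  88  89  89  89]
 [138 138 138 138 138 137 137 138 133 127 120 109  96  82  72  68  68  70
   73  79  87  90  85  77  68  65  66  70  78  84  87  88  87  88  88  88]
 [139 139 139 139 140 138 138 138 133 125 115 107 102  97  91  88  86  85
   85  88  90  87  80  72  67  66  68  73  81  86  88  87  88  88  88  88]
 [140 140 140 140 140 140 140 139 138 132 126 124 126 127 123 117 113 108
  103  96  89  81  74  67  66  67  72  79  85  88  88  89  89  89  88  88]]
```

Run:
```python
from h import *
print(plane("top",[[113.1,273.3]],.09))
goal([.4395,.280,.15],YH)
```

```text
[[0.4387884  0.27983919 0.09      ]]
t 24.2 pos [0.4628 0.2641 0.1775] dp [-26.7  -9.2  27.5] rot [ 0.02 -0.01  0.17] goal z dir [-0. -0. -1.] F [ 0.7 -1.3  0.7] w 0.087
```

{"method": "drive_tool", "body": {
  "rotation": [
    [0,0,0],
    [0,0,0],
    [0,0,0],
    [0,0,0]
  ],
  "dp": [
    [-26,-9,15],
    [-26,-9,27],
    [-26,-9,27],
    [-26,-9,27]
  ],
  "claw": [0,0,0,0]
}}

```text
time: 24.6
tool_pos: [0.4421, 0.2779, 0.1505]
tool_rot: [0.991, -0.137, 0.0, 0.0]
ft_force: [-0.0, 0.1, -0.1]
gripper_width: 0.0871
finger_force: 0.0
```

Run:
```python
from h import *
goal([.439,.280,.067],YH)
```

```text
t 24.6 pos [0.4421 0.2779 0.1505] dp [-3.6 -1.2 83.5] rot [ 0.04 -0.03 -0.11] goal z dir [-0. -0. -1.] F [-0.   0.1 -0.1] w 0.0871
```

{"method": "drive_tool", "body": {
  "rotation": [
    [0,0,0],
    [0,0,0],
    [0,0,0],
    [0,0,0],
    [0,0,0],
    [0,0,0]
  ],
  "dp": [
    [-3,-1,30],
    [-3,-1,60],
    [-3,-1,80],
    [-3,-1,83],
    [-3,-1,83],
    [-3,-1,83]
  ],
  "claw": [0,0,0,0,0,0]
}}

```text
time: 25.2
tool_pos: [0.4395, 0.2814, 0.0689]
tool_rot: [0.991, -0.136, 0.001, -0.001]
ft_force: [0.2, -0.9, -0.2]
gripper_width: 0.0866
finger_force: 0.0
```

{"method": "drive_tool", "body": {
  "rotation": [
    [0,0,0],
    [0,0,0],
    [0,0,0],
    [0,0,0],
    [0,0,0],
    [0,0,0],
    [0,0,0],
    [0,0,0],
    [0,0,0],
    [0,0,0]
  ],
  "dp": [
    [0,0,0],
    [0,0,0],
    [0,0,0],
    [0,0,0],
    [0,0,0],
    [0,0,0],
    [0,0,0],
    [0,0,0],
    [0,0,0],
    [0,0,0]
  ],
  "claw": [255,255,255,255,255,255,255,255,255,255],
  "newtons": 60
}}

```text
time: 26.2
tool_pos: [0.4381, 0.281, 0.0676]
tool_rot: [0.991, -0.135, 0.0, 0.0]
ft_force: [0.3, -0.4, 0.3]
gripper_width: 0.0231
finger_force: 60.0
```

{"method": "drive_tool", "body": {
  "rotation": [
    [0,0,0],
    [0,0,0],
    [0,0,0],
    [0,0,0],
    [0,0,0]
  ],
  "dp": [
    [0,0,-30],
    [0,0,-75],
    [0,0,-120],
    [0,0,-160],
    [0,0,-160]
  ],
  "claw": [255,255,255,255,255]
}}

```text
time: 26.7
tool_pos: [0.4408, 0.2831, 0.2333]
tool_rot: [0.991, -0.135, 0.004, -0.004]
ft_force: [0.5, 0.3, -1.9]
gripper_width: 0.0226
finger_force: 60.0
```

Run:
```python
from h import *
goal(hw([-72.3,1,219.4]),YH,25)
```

```text
t 26.7 pos [0.4408 0.2831 0.2333] dp [123.9 232.8  12.8] rot [-0.51 24.56 -0.08] goal z dir [ 0.407 -0.114 -0.906] F [ 0.5  0.3 -1.9] w 0.0226
```

{"method": "drive_tool", "body": {
  "rotation": [
    [0,0,0],
    [0,5,0],
    [0,10,0],
    [0,15,0],
    [0,20,0],
    [0,24.6,0],
    [0,24.6,0],
    [0,24.6,0],
    [0,24.6,0],
    [0,24.6,0]
  ],
  "dp": [
    [20,40,0],
    [40,80,0],
    [60,120,0],
    [85,160,0],
    [105,200,0],
    [124,233,0],
    [124,233,13],
    [124,233,13],
    [124,233,13],
    [124,233,13]
  ],
  "claw": [255,255,255,255,255,255,255,255,255,255]
}}

```text
time: 27.7
tool_pos: [0.4954, 0.0243, 0.2148]
tool_rot: [0.968, -0.131, 0.211, 0.029]
ft_force: [-0.3, -0.6, -1.6]
gripper_width: 0.0229
finger_force: 60.0
```

Run:
```python
from h import *
goal(hw([-72.3,1,219.4]),YH,25)
goal(hw([-59.6,1,192.2]),YH,25)
s=state();print(s["q"].round(2))
# check coupler silhouette in side image
t=read_camera("top")[:,:,::-1];sd=read_camera("side")[:,:,::-1].copy();cv2.imwrite("pics/s11.png",sd)
T=R.from_quat(s["tool_rot"]);
for d in(20,45,55,65):
  c=proj("side",s["tool_pos"]+T.apply([0.001,0,d/1000]))[0]; ax=proj("side",s["tool_pos"]+T.apply([0,0,.06]))[0]-proj("side",s["tool_pos"])[0]; n=np.array([-ax[1],ax[0]])/np.hypot(*ax)
  if n[0]<0:n=-n
  k=np.arange(-18,18.5,1);p=np.float32(c+k[:,None]*n);v=cv2.remap(cv2.GaussianBlur(sd,(3,3),0),p[:,:1].copy(),p[:,1:].copy(),1)[:,0].astype(float).mean(1)
  print(d,c.round(1),n.round(2),v.astype(int).tolist())
```

```text
t 27.7 pos [0.4954 0.0243 0.2148] dp [ 3.7 -2.  -3.4] rot [-0.07  0.39  0.12] goal z dir [ 0.407 -0.114 -0.906] F [-0.3 -0.6 -1.6] w 0.0229
t 27.7 pos [0.4954 0.0243 0.2148] dp [ 3.9 -1.9 26.7] rot [-0.07  0.39  0.12] goal z dir [ 0.407 -0.114 -0.906] F [-0.3 -0.6 -1.6] w 0.0229
[-0.24  0.05 -0.03  2.24  0.44  0.52 -2.45]
20 [294.2 197.2] [0.85 0.53] [49, 52, 43, 33, 24, 22, 22, 24, 23, 24, 26, 27, 26, 25, 25, 25, 24, 23, 24, 24, 22, 22, 25, 30, 36, 40, 38, 31, 39, 66, 101, 123, 128, 129, 129, 128, 129]
45 [290.6 203. ] [0.85 0.53] [126, 127, 127, 127, 128, 129, 129, 129, 129, 129, 125, 120, 119, 125, 133, 136, 136, 131, 129, 123, 122, 115, 106, 92, 84, 84, 95, 108, 115, 121, 127, 129, 129, 128, 129, 129, 129]
55 [289.2 205.3] [0.85 0.53] [126, 126, 125, 126, 127, 127, 128, 128, 128, 128, 126, 122, 118, 119, 123, 126, 127, 128, 127, 124, 120, 114, 107, 99, 90, 90, 104, 121, 129, 130, 129, 129, 128, 128, 128, 129, 129]
65 [287.8 207.5] [0.85 0.53] [126, 126, 127, 127, 127, 128, 129, 129, 129, 128, 126, 121, 118, 120, 123, 125, 126, 126, 124, 122, 117, 111, 104, 95, 87, 93, 110, 124, 128, 128, 129, 129, 129, 130, 130, 130, 130]
```

{"method": "drive_tool", "body": {
  "rotation": [
    [0,0.4,0],
    [0,0.4,0],
    [0,0.4,0],
    [0,0.4,0]
  ],
  "dp": [
    [3.7,-2,10],
    [3.7,-2,26],
    [3.7,-2,26],
    [3.7,-2,26]
  ],
  "claw": [255,255,255,255]
}}

```text
time: 28.2
tool_pos: [0.5093, 0.0216, 0.1921]
tool_rot: [0.967, -0.132, 0.214, 0.03]
ft_force: [0.7, -0.1, -1.7]
gripper_width: 0.0226
finger_force: 60.0
```

Run:
```python
from h import *
goal(hw([-59.6,1,192.2]),YH,25)
print(state()["q"].round(2))
```

```text
t 28.2 pos [0.5093 0.0216 0.1921] dp [ 0.6 -0.9  0.1] rot [0.01 0.05 0.06] goal z dir [ 0.407 -0.114 -0.906] F [ 0.7 -0.1 -1.7] w 0.0226
[-0.24  0.11 -0.01  2.24  0.5   0.46 -2.51]
```

{"method": "drive_tool", "body": {
  "rotation": [
    [0,0,8],
    [0,0,15],
    [0,0,15],
    [0,0,15]
  ],
  "dp": [
    [0.5,-0.9,0],
    [0.5,-0.9,0],
    [0.5,-0.9,0],
    [0.5,-0.9,0]
  ],
  "claw": [255,255,255,255]
}}

```text
time: 28.6
tool_pos: [0.5102, 0.0225, 0.1934]
tool_rot: [0.942, -0.258, 0.217, 0.001]
ft_force: [-0.0, 0.5, -2.1]
gripper_width: 0.0229
finger_force: 60.0
```

```bash
cat >> h.py <<'E'
def g2(l,spin):
    s=state();T=R.from_quat(s["tool_rot"])
    G=R.from_euler("z",YH,degrees=True)*R.from_euler("x",180,degrees=True)*R.from_euler("y",25,degrees=True)*R.from_euler("z",spin,degrees=True)
    print("t",s["time"],"dp",(T.inv().apply(hw(l)-s["tool_pos"])*1000).round(1),"rot",np.degrees((T.inv()*G).as_rotvec()).round(2),"Ftool",T.inv().apply(s["ft_force"]).round(1),"w",round(s["gripper_width"],4),"q",s["q"].round(2),"tool axis err deg",np.degrees(np.arccos(np.clip((G.inv()*T).as_matrix()[2,2],-1,1))).round(2))
E
python3 -c "
from h import *
g2([-59.6,1,192.2],15)"
```

```text
t 28.6 dp [-0.5  0.4  1.1] rot [-0.07 -0.04 -0.04] Ftool [-1.1 -0.1  1.9] w 0.0229 q [-0.68  0.1   0.46  2.26  0.39  0.43 -2.66] tool axis err deg 0.08
```

{"method": "drive_tool", "body": {
  "rotation": [
    [0,0,-8],
    [0,0,-16],
    [0,0,-24],
    [0,0,-32],
    [0,0,-40],
    [0,0,-45],
    [0,0,-45],
    [0,0,-45]
  ],
  "dp": [
    [0,0,0],
    [0,0,0],
    [0,0,0],
    [0,0,0],
    [0,0,0],
    [0,0,0],
    [0,0,0],
    [0,0,0]
  ],
  "claw": [255,255,255,255,255,255,255,255]
}}

```text
time: 29.4
tool_pos: [0.5101, 0.0223, 0.1932]
tool_rot: [0.969, 0.122, 0.2, 0.083]
ft_force: [0.4, 0.2, -1.5]
gripper_width: 0.0227
finger_force: 60.0
```

```bash
python3 -c "
from h import *
g2([-59.6,1,192.2],-30)"
```

```text
t 29.4 dp [-0.4 -0.2  0.9] rot [-0.02 -0.06 -0.08] Ftool [-0.1 -0.4  1.5] w 0.0227 q [-0.57  0.1   0.35  2.26  0.42  0.43 -1.9 ] tool axis err deg 0.07
```

{"method": "drive_tool", "body": {
  "rotation": [
    [0,0,0],
    [0,0,0],
    [0,0,0],
    [0,0,0],
    [0,0,0],
    [0,0,0]
  ],
  "dp": [
    [0,0,10],
    [0,0,18],
    [0,0,24],
    [0,0,29],
    [0,0,33],
    [0,0,33]
  ],
  "claw": [255,255,255,255,255,255]
}}

```text
time: 30.0
tool_pos: [0.5235, 0.0182, 0.1623]
tool_rot: [0.969, 0.123, 0.199, 0.084]
ft_force: [-0.2, -0.4, -1.3]
gripper_width: 0.023
finger_force: 60.0
```

```bash
python3 -c "
from h import *
g2([-9-.4226*67.6-.9,1,86+.9063*67.6-.4],-30)"
```

```text
t 30.0 dp [ 0.1 -0.3 17. ] rot [0.01 0.04 0.04] Ftool [-0.8  0.   1.2] w 0.023 q [-0.55  0.18  0.36  2.27  0.41  0.35 -1.89] tool axis err deg 0.04
```

{"method": "drive_tool", "body": {
  "rotation": [
    [0,0,0],
    [0,0,0],
    [0,0,0],
    [0,0,0],
    [0,0,0],
    [0,0,0],
    [0,0,0]
  ],
  "dp": [
    [0,0,2],
    [0,0,4],
    [0,0,6],
    [0,0,8],
    [0,0,10],
    [0,0,12],
    [0,0,12]
  ],
  "claw": [255,255,255,255,255,255,255]
}}

```text
time: 30.7
tool_pos: [0.5284, 0.017, 0.1519]
tool_rot: [0.969, 0.123, 0.2, 0.084]
ft_force: [-0.2, -0.7, 0.3]
gripper_width: 0.0231
finger_force: 60.0
```

```bash
python3 -c "
from h import *
g2([-9-.4226*67.6-.9,1,86+.9063*67.6-.4],-30)"
```

```text
t 30.7 dp [-0.2 -0.3  5.4] rot [-0.01 -0.01  0.03] Ftool [-0.2  0.7 -0.2] w 0.0231 q [-0.54  0.21  0.36  2.27  0.41  0.32 -1.89] tool axis err deg 0.02
```

{"method": "drive_tool", "body": {
  "rotation": [
    [0,0,0],
    [0,0,0],
    [0,0,0],
    [0,0,0],
    [0,0,0],
    [0,0,0],
    [0,0,0]
  ],
  "dp": [
    [0,0,1],
    [0,0,2],
    [0,0,3],
    [0,0,4],
    [0,0,5],
    [0,0,6],
    [0,0,6]
  ],
  "claw": [255,255,255,255,255,255,255]
}}

```text
time: 31.4
tool_pos: [0.5308, 0.0164, 0.1468]
tool_rot: [0.969, 0.123, 0.2, 0.084]
ft_force: [-4.6, -0.5, 7.0]
gripper_width: 0.0228
finger_force: 60.0
```

```bash
python3 -c "
from h import *
g2([-9-.4226*67.6-.9,1,86+.9063*67.6-.4],-30)"
```

```text
t 31.4 dp [-0.2 -0.3 -0.3] rot [-0.01 -0.03  0.02] Ftool [-1.7  1.  -8.1] w 0.0228 q [-0.54  0.22  0.36  2.27  0.41  0.3  -1.89] tool axis err deg 0.03
```

{"method": "drive_tool", "body": {
  "rotation": [
    [0,0,0],
    [0,0,0],
    [0,0,0],
    [0,0,0],
    [0,0,0]
  ],
  "dp": [
    [0,0,1],
    [0,0,2],
    [0,0,3],
    [0,0,3],
    [0,0,3]
  ],
  "claw": [255,255,255,255,255]
}}

```text
time: 31.9
tool_pos: [0.5314, 0.0164, 0.1463]
tool_rot: [0.968, 0.122, 0.2, 0.083]
ft_force: [-23.4, 2.4, 39.5]
gripper_width: 0.0228
finger_force: 60.0
```

```bash
python3 -c "
from h import *
g2([-9-.4226*67.6-.9,1,86+.9063*67.6-.4],-30)"
```

```text
t 31.9 dp [-0.6 -0.2 -0.9] rot [-0.04 -0.08 -0.01] Ftool [ -5.7   1.2 -45.7] w 0.0228 q [-0.53  0.22  0.36  2.27  0.41  0.3  -1.89] tool axis err deg 0.09
```

{"method": "drive_tool", "body": {
  "rotation": [
    [0,0,0],
    [0,0,0],
    [0,0,0],
    [0,0,0],
    [0,0,0],
    [0,0,0]
  ],
  "dp": [
    [0,0,-1],
    [0,0,-1],
    [0,0,-1],
    [0,0,-1],
    [0,0,-1],
    [0,0,-1]
  ],
  "claw": [255,255,255,255,255,255]
}}

```text
time: 32.5
tool_pos: [0.5312, 0.0164, 0.1464]
tool_rot: [0.969, 0.123, 0.2, 0.084]
ft_force: [-16.4, 1.0, 26.3]
gripper_width: 0.0229
finger_force: 60.0
```

```bash
python3 -c "
from h import *
g2([-9-.4226*67.6-.9,1,86+.9063*67.6-.4],-30);t=read_camera('top');g2([-9-.4226*67.6-.9,1,86+.9063*67.6-.4],-30)"
```

```text
t 32.5 dp [-0.5 -0.2 -0.8] rot [-0.03 -0.06  0.  ] Ftool [ -4.7   1.2 -30.7] w 0.0229 q [-0.53  0.22  0.36  2.27  0.41  0.3  -1.89] tool axis err deg 0.07
t 32.55 dp [-0.5 -0.2 -0.8] rot [-0.03 -0.06  0.01] Ftool [ -5.    1.2 -30.5] w 0.0226 q [-0.53  0.22  0.36  2.27  0.41  0.3  -1.89] tool axis err deg 0.07
```

Steady at about 31 N with a stiff stop at the expected depth, so the mouth is home; handing in.

```bash
python3 -c "
from plant import *
print(sign_off())"
```

```text
the job is handed in; nothing more can be done
None
```

I handed the job in at 32.6 s: the block is in the pocket with the nipple to the front, and the coupler is still gripped at 60 N and pressed on with about 31 N. That it's fully home rests on force and tool depth (hard stop within 1 mm of the expected height), as the valve pin can't be read. The first insertion tilted the block, so I reset it on the bench and seated it on the second try.

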